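# Turn a flat aluminium plate over against the bench stop

## Task

Turn the flat aluminium plate over so that its ground face lies down: push it along the bench against the curved foot of the bench stop until its leading edge rides up and it stands leaning on the stop, then reach behind it and push its raised edge back over, so that it falls flat on the bench in front of the stop, upside down. Only push it with the fingers: do not lift or carry it, and leave the loose things around it where they are.

Things in the scene. Friction and masses are not known exactly. Their poses are not given: they have to be found in the camera images.
- stop: Fixed steel bench stop, its front lined with slippery white nylon. Origin on the bench at the middle of its foot's front line; x points level in the direction of the push, y along the front, z up. The front, 140 mm wide in y, curves up in four flat facets: (x 0, z 0) to (14, 8) to (22, 16) to (28, 28) to the top edge of its leaning wall at (36, 58) mm. Its back ends at x 54 mm; ears 14 mm high reach y +-105 mm.
- plate: Loose flat aluminium plate, 100 (x) by 70 (y) by 8 (z) mm, about 0.15 kg, four holes, a ground band on top. Origin at the centre of the underside; z points up out of the ground face at the start and must point down at the end. Starts flat before the stop, x roughly towards it. With its near edge pushed up to the stop's foot it leans at some 60 degrees and stays there by friction.
- plate_centre (a point): Centre of the plate, half-way through its thickness (4 mm above the bench at the start).
- plate_near (a point): Middle of the plate's near edge face (away from the stop, 50 mm from the centre), half-way through the thickness: the edge to push, with the fingertips some 3 mm clear of the bench; it is the lower edge when the plate stands.
- plate_far (a point): Middle of the plate's far edge face (towards the stop at the start), half-way through the thickness: the edge that rises. When the plate leans it stands above and beyond the stop's top edge, 75 to 95 mm up and 35 to 65 mm beyond the foot line; pushed back level there, the plate pivots on its lower edge and falls towards the robot.
- bolt: Bystander: hexagon bolt standing on its head, 22 mm across, 50 mm high. Origin under its centre. Leave it alone.
- nut: Bystander: round nut, 30 mm across, 16 mm high. Origin under its centre. Leave it alone.
- angle_offcut: Bystander: offcut of angle steel, 50 by 40 mm, 40 mm high. Origin under its centre. Leave it alone.
- bar_offcut: Bystander: offcut of square bar, 25 by 60 mm, 25 mm high. Origin under its centre. Leave it alone.
- grinding_disc: Bystander: grinding disc lying flat, 115 mm across, 6 mm thick. Origin under its centre. Leave it alone.
- pipe_offcut: Bystander: upright offcut of pipe, 48 mm across, 50 mm high. Origin under its centre. Leave it alone.
- wrench: Bystander: wrench lying flat, 200 mm long. Leave it alone.
Not all that is in view belongs to the job. Of the things like the plate, leave any that is green, red or turquoise; of the rest the larger one is meant.

How it is judged:
On the way:
1. the plate has been pushed up on the stop and leans on it, tilted by more than 37 degrees, its lower edge still down at the foot of the stop (angle between plate's own z axis and vertical between 0.65 and 1.5 rad and contact force between plate and stop above 0.1 N and height (world z) of plate_near below 0.03 m and x of plate_near in the frame of stop between -0.06 and 0.03 m), for 0.1 s.
At the end, for the whole second after the job is handed in: The plate lies at rest flat on the bench, upside down (within 8 degrees), in front of the stop: its centre 20 to 180 mm before the stop's foot line and within 80 mm of the stop's middle (angle between plate's own z axis and vertical above 3 rad and height (world z) of plate_centre below 0.01 m and x of plate_centre in the frame of stop between -0.18 and -0.02 m and y of plate_centre in the frame of stop between -0.08 and 0.08 m and linear speed of plate below 0.02 m/s); the robot touches nothing.
It fails at once if the plate is lifted or carried (both its near and far edge more than 30 mm above the bench) (height (world z) of each of plate_near, plate_far above 0.03 m).
It fails at once if a bystander is moved by more than 15 mm (distance of any of bolt, nut, angle_offcut, bar_offcut, grinding_disc, pipe_offcut, wrench from where it was at the start of the episode above 0.015 m).
It also fails if it takes over 48 s, if anything falls off the work surface, if the arm or the gripper's body presses on something with over 40 N, if the wrist force passes 120 N, or if a joint passes its speed limit or range.

## Robot

A 6-joint arm with a two-finger parallel gripper is mounted at the origin on the work surface. World frame = base frame: x ahead of the robot, y to its left, z up, the work surface at z = 0. Lengths are in m, angles in rad, forces in N, time in s.
With the tool pointing down it reaches from about 0.275 to 0.825 m from the base axis. Payload 4.9 kg.
Tool frame: the origin (TCP) lies midway between the tips of the shut fingers; the grasp point (between the pads) lies 19 mm behind it (grasp_offset is the distance from the TCP to the grasp point, in m); z points along the fingers, y is the line along which they close (so a half turn about z gives the same grasp; the last joint's range is limited). The gripper opens to 85 mm and grips with 20 to 120 N. Pads are 22 mm wide; open, the fingers measure 114 mm over their backs; the gripper's body (76 mm by 85 mm) begins 54 mm behind the grasp point. The pads swing forward as they close: fully open they stand 13 mm farther back than shut.
Start: joints at [1.14, 0.326, -0.193, 1.052, 0, 1.437], TCP at [0.161, 0.526, 0.231] pointing down, gripper open.
Joint ranges: [-2.65, 2.65], [-0.97, 1.79], [-1.3, 1.35], [-1.93, 2.1], [-1.47, 1.37], [-3.14, 3.14]. Speed limits (rad/s): [2.57, 2.57, 3.14, 3.14, 3.14, 3.14].

## Interface

Orientations are given as a unit quaternion [x, y, z, w].
In Python, from cell import read_state, camera, camera_model, finish_job, grasp_offset gives the robot as it stands.
- The arm moves only by the shell command python3 -m creep 'ROWS' [OPENING] [FORCE]. ROWS is a JSON object of lists of equal length, an entry for each row: "linear": the shift along the tool's x, y, z in cm, a list of three; "spin": the turn about the tool's z in degrees. A call has 1 to 10 rows; each row is the pose to reach, as a shift and turn from the pose commanded when the call began, along the tool's axes at that moment; what a row does not reach only later rows make up. A row lasts 1/12 s, in which the tool goes at most 41.7 mm and 7.16 degrees, less where a joint would pass 70% of its speed; a pose out of reach is approached as far as the arm can. A call with a gripper value outside its range is refused whole. OPENING is the closure, from 0 (fully open) to 1 (shut), set as the call begins (- or left out, the last holds). The fingers move at their own pace and stop on an object; FORCE is the grip in N (left out, the last holds). Time passes only in rows, so rows that repeat a pose let the fingers close. It gives the time, the measured TCP pose, the force, the opening and the grip force at its end, in the units of the state.
- read_state(): the state, without advancing time (a new reading comes with each control period).
- camera(name): name is "scene" or "top" or "wrist"; returns the picture (480x640x3 uint8, red, green, blue); there is no depth.
- camera_model(name): a dict with "fx", "fy", "cx", "cy" (pixels), "R" (3x3) and "t" (3): a world point X has camera coordinates R X + t. Camera axes: x right, y down, z forward; pixel columns grow to the right and rows downward; lengths in m; the calibration is good to about 2 mm. The wrist camera is an equidistant fisheye: a pixel r from the principal point sees the ray r / f radians off the axis. A picture is of the moment at which its call begins: read the wrist's pose just before it. camera_model takes no time and is no camera call; for the wrist camera it gives the pose at the moment of the call.
- finish_job(): hands the job in; it is judged then, once.
The state is a dict: "time": time; "q": joint angles; "qd": joint speeds; "joint_efforts": joint torques, N m; "ee_pos": TCP position; "tool_rot": TCP orientation; "wrist_force": force on the tool from outside, world axes, zero at the start; "wrist_torque": the same for the moment, N m; "width": finger opening in m; "finger_force": force on a finger pad.
Only numpy, scipy, OpenCV 4.12 (cv2) and the standard library are available. Lean on these libraries where they do the work, as an engineer would, in place of code of your own. Each camera call takes 0.05 s, during which the arm holds its last target. There are 200 camera calls.

## Working session

There is one attempt and no reset: what is moved stays moved. The work goes in short steps, Python scripts to look and compute and a shell command to move; the robot and the scene stay as the last step left them, time stands still between calls to the robot, and variables do not carry over. Pictures are saved under pics/ and viewed, at most 10 in all, crops included, and the job is handed in when it is done.

```bash
mkdir -p pics; python3 - <<'E'
from cell import *
import cv2
for n in("scene","top"):
    cv2.imwrite(f"pics/{n}0.png",camera(n)[:,:,::-1])
    m=camera_model(n);print(n,m)
s=read_state();print(s['time'],s['ee_pos'],s['tool_rot'],s['width'],grasp_offset)
E
```

```text
scene {'fx': 509.7600087252549, 'fy': 509.7600087252549, 'cx': 326.06884238549486, 'cy': 231.26504645027123, 'R': array([[-0.49485182,  0.86897029, -0.00350835],
       [ 0.75178413,  0.42608607, -0.50326066],
       [-0.4358237 , -0.25167697, -0.86412754]]), 't': array([ 0.21413072, -0.39776402,  1.63207155])}
top {'fx': 437.7441648157434, 'fy': 437.7441648157434, 'cx': 319.76573314396245, 'cy': 238.09842302045536, 'R': array([[ 0.01269111, -0.99983388, -0.01308229],
       [-0.98782114, -0.01050742, -0.15523851],
       [ 0.15507526,  0.01489311, -0.98779039]]), 't': array([0.04375815, 0.52558492, 0.86355121])}
0.1 [0.16062332 0.52549237 0.23059902] [ 1.47849741e-01  9.89009538e-01 -7.35367508e-04 -2.16230749e-04] 0.08540959893715187 0.0187
```

View pics/scene0.png

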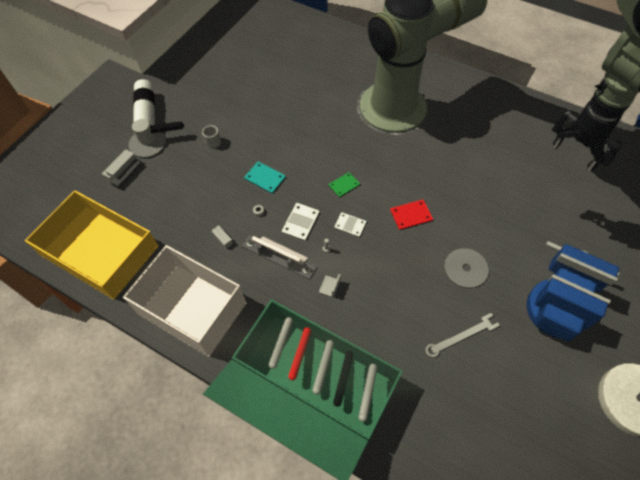

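View pics/top0.png

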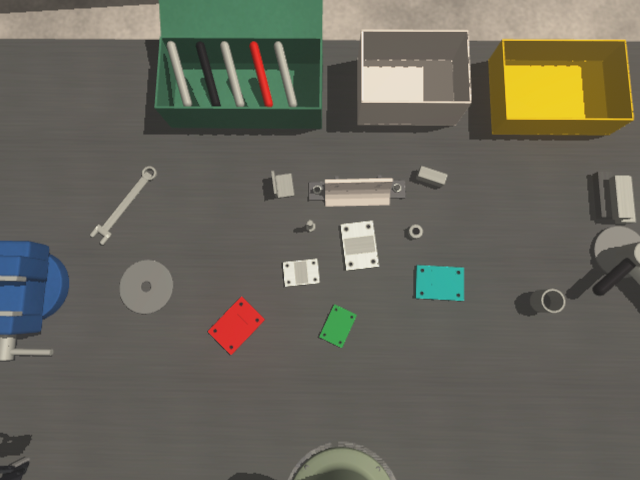

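The top view shows the white plate, the larger of the two, at about (360,246) and the stop at (357,192). The bolt is at (310,226), the nut at (415,232) and the smaller plate at (301,272). I'll enlarge both views.

```bash
python3 - <<'E'
import cv2
a=cv2.imread("pics/top0.png")[160:280,280:440];cv2.imwrite("pics/topc.png",cv2.resize(a,None,fx=5,fy=5,interpolation=cv2.INTER_CUBIC))
a=cv2.imread("pics/scene0.png")[180:300,210:370];cv2.imwrite("pics/scenec.png",cv2.resize(a,None,fx=5,fy=5,interpolation=cv2.INTER_CUBIC))
E
```

```text
(no output)
```

View pics/topc.png

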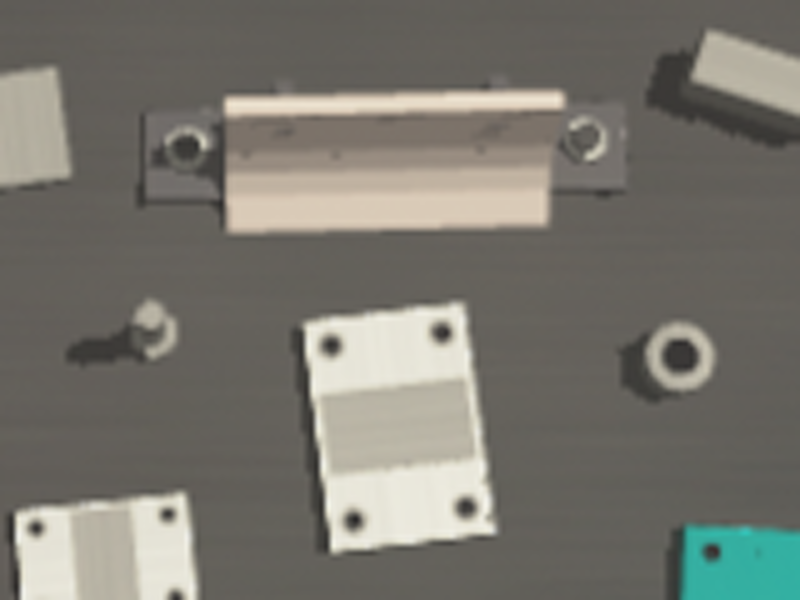

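View pics/scenec.png

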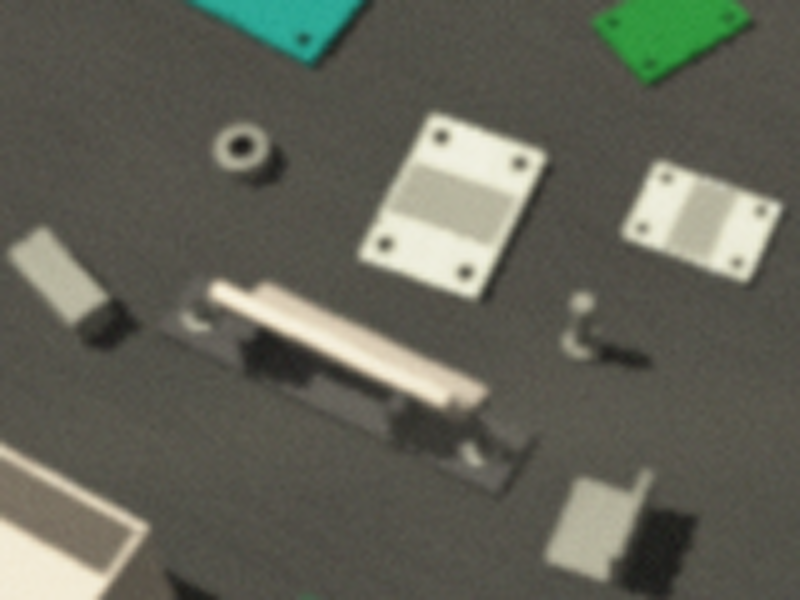

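Both crops show the plate's four corners. In the top crop they are (304,322), (464,303), (496,533) and (331,551), and the stop's foot line runs from (228,232) to (549,226). In the scene crop the same corners are (478,299), (360,256), (433,113) and (547,152).

```bash
cat > h.py <<'E'
import numpy as np, cv2
from cell import *
from scipy.spatial.transform import Rotation as Ro
def P(m): return np.array([[m['fx'],0,m['cx']],[0,m['fy'],m['cy']],[0,0,1]])@np.c_[m['R'],m['t']]
def uncrop(p,o): return (np.array(p,float)+.5)/5-.5+np.array(o)
def onz(m,p,z):
    p=np.atleast_2d(p); d=np.c_[(p[:,0]-m['cx'])/m['fx'],(p[:,1]-m['cy'])/m['fy'],np.ones(len(p))]@np.array(m['R'])
    c=-np.array(m['R']).T@m['t']; return c+d*((z-c[2])/d[:,2])[:,None]
E
python3 - <<'E'
from h import *
T,S=camera_model('top'),camera_model('scene')
t=uncrop([(304,322),(464,303),(496,533),(331,551)],(280,160));s=uncrop([(478,299),(360,256),(433,113),(547,152)],(210,180))
X=cv2.triangulatePoints(P(T),P(S),t.T,s.T);X=(X[:3]/X[3]).T
np.set_printoptions(precision=4,suppress=True)
print(X); A=onz(T,t,.008);B=onz(S,s,.008);print(A,B)
C=A.mean(0);print('c',C,onz(S,s,.008).mean(0),'x dir',np.degrees(np.arctan2(*(A[0]+A[1]-A[2]-A[3])[[1,0]])),np.degrees(np.arctan2(*(B[0]+B[1]-B[2]-B[3])[[1,0]])),np.linalg.norm(A-np.roll(A,1,0),axis=1))
f=onz(T,uncrop([(228,232),(549,226)],(280,160)),0);print('foot',f,f.mean(0),np.linalg.norm(f[0]-f[1]))
d=f[1]-f[0];print('push dir deg',np.degrees(np.arctan2(d[0],-d[1])))
print('bolt',onz(T,uncrop([(158,335)],(280,160)),.003),'nut',onz(T,uncrop([(680,357)],(280,160)),.016))
r=onz(T,uncrop([(226,97),(564,92)],(280,160)),.058);print('top edge',r)
print(onz(T,[[283,186],[432,177],[301,272]],.02))
R=Ro.from_quat(read_state()['tool_rot']).as_matrix();print(R)
E
```

```text
[[ 0.5607  0.0073  0.0099]
 [ 0.5697 -0.0618  0.011 ]
 [ 0.4709 -0.075   0.0122]
 [ 0.4625 -0.0055  0.0135]]
[[ 0.5615  0.0063  0.008 ]
 [ 0.5705 -0.0625  0.008 ]
 [ 0.4713 -0.0755  0.008 ]
 [ 0.4629 -0.0056  0.008 ]] [[ 0.5596  0.0073  0.008 ]
 [ 0.5683 -0.0626  0.008 ]
 [ 0.4686 -0.0766  0.008 ]
 [ 0.4595 -0.0075  0.008 ]]
c [ 0.5166 -0.0343  0.008 ] [ 0.514  -0.0349  0.008 ] x dir 7.1795218042129 8.19121197465595 [0.0993 0.0695 0.1    0.0704]
foot [[ 0.6027  0.0395  0.    ]
 [ 0.6068 -0.1007  0.    ]] [ 0.6047 -0.0306  0.    ] 0.14024138514387396
push dir deg 1.6491538725719683
bolt [[0.5561 0.0693 0.003 ]] nut [[ 0.5465 -0.1532  0.016 ]]
top edge [[ 0.6465  0.0408  0.058 ]
 [ 0.6499 -0.099   0.058 ]]
[[ 0.6414  0.131   0.02  ]
 [ 0.6643 -0.1901  0.02  ]
 [ 0.4562  0.0886  0.02  ]]
[[-0.9563  0.2924 -0.0006]
 [ 0.2924  0.9563 -0.0014]
 [ 0.0002 -0.0015 -1.    ]]
```

```bash
python3 -m creep '{"linear":[[-4,-4,0],[-7,-7.6,0],[-9.5,-10.3,0],[-12,-13,0],[-14.5,-15.7,0],[-17,-18.4,0],[-19.5,-21.2,0],[-21.1,-22.9,0],[-21.1,-22.9,0],[-21.1,-22.9,0]],"spin":[-3,-6,-9,-12,-15,-18,-18.7,-18.7,-18.7,-18.7]}' 0.85
```

```text
time: 0.93
ee_pos: [0.2959, 0.2443, 0.2312]
tool_rot: [-0.013, 1.0, 0.0, -0.0]
wrist_force: [-0.6, 0.2, 0.8]
width: 0.0128
finger_force: 0.0
```

```bash
python3 -m creep '{"linear":[[-1.6,-3.6,0],[-3.2,-7.2,0],[-4.8,-10.8,0],[-6.4,-14.4,0],[-8,-18,0],[-9.6,-21.5,2],[-11.2,-25,5],[-12.9,-28.5,8],[-12.9,-28.5,11],[-12.9,-28.5,11]],"spin":[0,0,0,0,0,0,0,0,0,0]}'; python3 - <<'E'
from h import *
cv2.imwrite("pics/w1.png",camera("wrist")[:,:,::-1])
cv2.imwrite("pics/s1.png",cv2.resize(camera("scene")[130:290,210:423,::-1],None,fx=3,fy=3))
s=read_state();print(s['ee_pos'],s['tool_rot'],camera_model('wrist'))
E
```

```text
time: 1.77
ee_pos: [0.431, -0.0363, 0.1157]
tool_rot: [-0.014, 1.0, 0.001, -0.004]
wrist_force: [-1.4, 0.3, -0.8]
width: 0.0128
finger_force: 0.0
[ 0.43147944 -0.0345961   0.1200467 ] [-1.50463512e-02  9.99883356e-01  9.89177602e-04 -2.42965042e-03] {'fx': 371.64829954431775, 'fy': 371.64829954431775, 'cx': 323.9991743877773, 'cy': 245.8331052604655, 'R': array([[-0.03061244,  0.99953046,  0.00131936],
       [ 0.96180851,  0.02909787,  0.27217219],
       [ 0.272006  ,  0.00960083, -0.96224766]]), 't': array([ 0.04715872, -0.4180626 ,  0.15445847])}
```

View pics/w1.png

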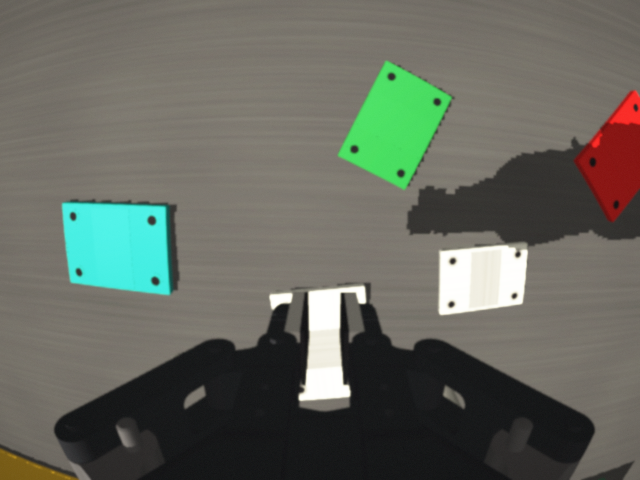

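```bash
python3 - <<'E'
from h import *
m=camera_model('wrist')
for z,ps in((.008,[(270,295),(367,286)]),):
  for p in ps:
    a=np.array(p)-[m['cx'],m['cy']];r=np.hypot(*a);th=r/m['fx'];d=np.r_[a/r*np.sin(th),np.cos(th)]@m['R'];c=-m['R'].T@m['t'];print(c+d*(z-c[2])/d[2])
E
```

```text
[ 0.47288886 -0.0731601   0.008     ]
[ 0.46334525 -0.00115759  0.008     ]
```

The wrist view shows the plate's near edge at pixels (270,295) to (367,286), which puts its middle at (0.468, -0.037). That agrees with the first measurement, so I'll descend behind it.

```bash
python3 -m creep '{"linear":[[0,-0.2,3],[0,-0.2,6],[0,-0.2,8.5],[0,-0.2,10.5],[0,-0.2,11.7],[0,-0.2,11.7],[0,-0.2,11.7]],"spin":[0,0,0,0,0,0,0]}'
```

```text
time: 2.45
ee_pos: [0.4338, -0.0366, 0.0055]
tool_rot: [-0.016, 1.0, 0.0, 0.0]
wrist_force: [-0.8, -0.2, -0.2]
width: 0.0129
finger_force: 0.0
```

```bash
python3 -m creep '{"linear":[[-1,0,0.1],[-1.8,0,0.2],[-2.5,0,0.2],[-3.2,0,0.2],[-3.9,0,0.2],[-4.6,0,0.2],[-5.3,0,0.2],[-5.9,0,0.2],[-5.9,0,0.2],[-5.9,0,0.2]],"spin":[0,0,0,0,0,0,0,0,0,0]}'; python3 - <<'E'
from h import *
a=camera("scene")[180:300,210:370,::-1];b=camera("top")[160:280,280:440,::-1]
cv2.imwrite("pics/p2.png",cv2.resize(np.vstack([a,b]),None,fx=2.5,fy=2.5))
print(read_state()['ee_pos'])
E
```

```text
time: 3.28
ee_pos: [0.4928, -0.0362, 0.0022]
tool_rot: [-0.015, 1.0, -0.0, 0.0]
wrist_force: [-0.0, 0.6, 0.6]
width: 0.0128
finger_force: 0.0
[ 0.4920407  -0.03607068  0.00222289]
```

View pics/p2.png

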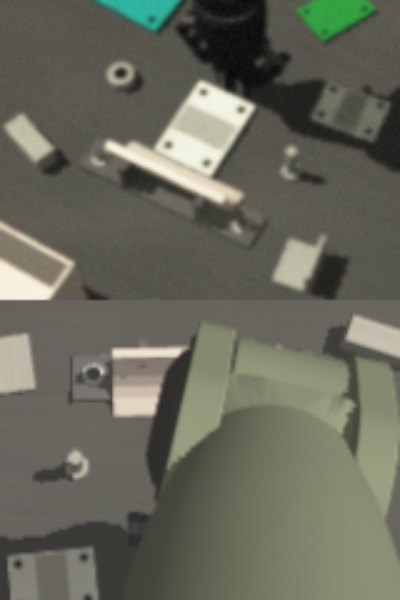

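The plate lies square at the stop's foot. Next I push it up.

```bash
python3 -m creep '{"linear":[[-0.8,0,0],[-1.6,0,0],[-2.4,0,0],[-3.2,0,0],[-4,0,0],[-4.8,0,0],[-5.6,0,0],[-6.4,0,0],[-7,0,0],[-7,0,0]],"spin":[0,0,0,0,0,0,0,0,0,0]}';  python3 - <<'E'
from h import *
cv2.imwrite("pics/p3.png",cv2.resize(camera("scene")[180:300,210:370,::-1],None,fx=3,fy=3))
print(read_state()['ee_pos'])
E
```

```text
time: 4.22
ee_pos: [0.5648, -0.0342, 0.0028]
tool_rot: [-0.015, 1.0, -0.0, 0.002]
wrist_force: [-0.3, -1.0, -0.0]
width: 0.0129
finger_force: 0.0
[ 0.56374849 -0.03409465  0.00266702]
```

View pics/p3.png

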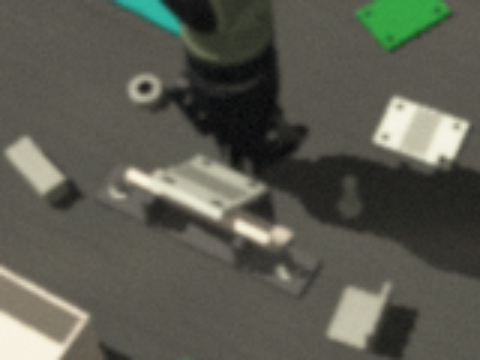

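The far edge is up on the stop's wall and the plate is tilted. I'll push about 2 cm more.

```bash
python3 -m creep '{"linear":[[-0.5,0,0],[-1,0,0],[-1.5,0,0],[-2.0,0,0],[-2.2,0,0],[-2.2,0,0],[-2.2,0,0]],"spin":[0,0,0,0,0,0,0]}';  python3 - <<'E'
from h import *
cv2.imwrite("pics/p4.png",cv2.resize(camera("scene")[180:300,210:370,::-1],None,fx=5,fy=5))
print(read_state()['ee_pos'])
E
```

```text
time: 4.85
ee_pos: [0.5846, -0.0334, 0.0024]
tool_rot: [-0.015, 1.0, -0.0, 0.0]
wrist_force: [0.6, -0.5, -0.8]
width: 0.0128
finger_force: 0.0
[ 0.5843837  -0.03335582  0.00240398]
```

View pics/p4.png

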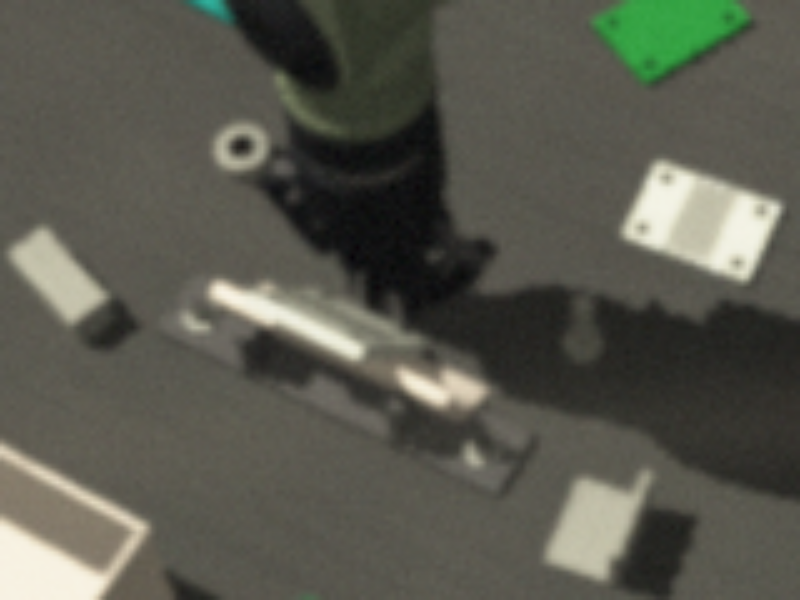

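The plate leans steeply. Its far edge runs from about (268,290) to (362,355) in the crop.

```bash
python3 - <<'E'
from h import *
S=camera_model('scene');e=uncrop([(258,292),(362,357)],(210,180))
o=np.array([.6047,-.0306]);c,s=np.cos(.029),np.sin(.029)
for z in(.07,.08,.09):
  A=onz(S,e,z)[:,:2]-o;print(z,A@np.array([[c,-s],[s,c]])*1000)
E
```

```text
0.07 [[ 34.59670639 -43.75036721]
 [ 42.20098443  22.75696172]]
0.08 [[ 38.88367196 -39.77539231]
 [ 46.42129786  26.14899423]]
0.09 [[ 43.17063754 -35.8004174 ]
 [ 50.64161129  29.54102673]]
```

```bash
python3 -m creep '{"linear":[[-0.4,0,0],[-0.8,0,0],[-1,0,0],[-1,0,0],[-1,0,0]],"spin":[0,0,0,0,0]}';  python3 - <<'E'
from h import *
cv2.imwrite("pics/p5.png",cv2.resize(camera("scene")[180:300,210:370,::-1],None,fx=5,fy=5))
print(read_state()['ee_pos'],read_state()['wrist_force'])
E
```

```text
time: 5.32
ee_pos: [0.5884, -0.033, 0.002]
tool_rot: [-0.015, 1.0, -0.0, -0.005]
wrist_force: [-14.4, -0.9, 12.2]
width: 0.0128
finger_force: 9.5
[ 0.58841512 -0.0330371   0.00200274] [-1.45414254e+01  7.40611761e-03  1.34551612e+01]
```

View pics/p5.png

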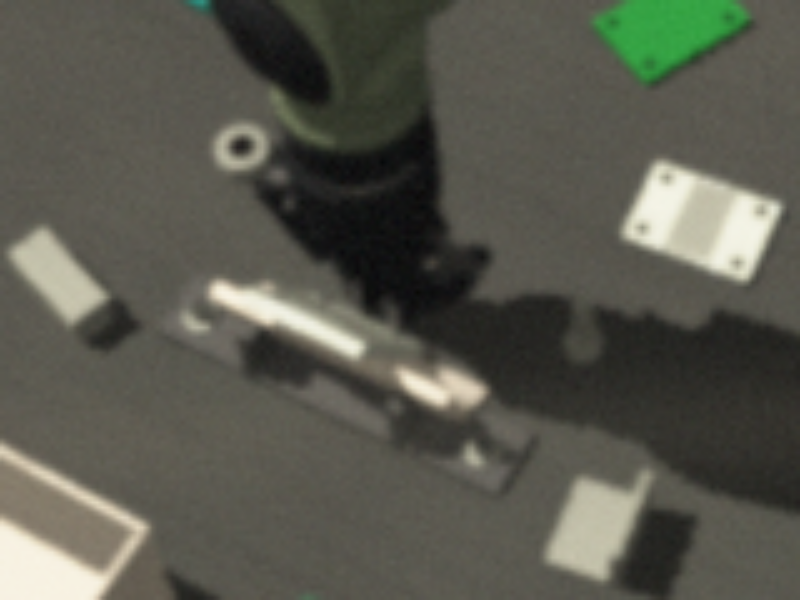

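The force has risen to 14 N, so the near edge is against the foot and the plate leans steeply. I'll back off gently and then raise the tool.

```bash
python3 -m creep '{"linear":[[0.5,0,0],[1,0,0],[2,0,0],[3.5,0,0],[5,0,0],[5,0,-3],[5,0,-6.5],[5,0,-10],[5,0,-13],[5,0,-15]],"spin":[0,0,0,0,0,0,0,0,0,0]}';  python3 - <<'E'
from h import *
cv2.imwrite("pics/p6.png",cv2.resize(camera("scene")[180:300,210:370,::-1],None,fx=5,fy=5))
print(read_state()['ee_pos'],read_state()['wrist_force'])
E
```

```text
time: 6.2
ee_pos: [0.5459, -0.0348, 0.1559]
tool_rot: [-0.015, 1.0, -0.0, 0.003]
wrist_force: [0.2, -0.2, -0.6]
width: 0.0127
finger_force: 0.0
[ 0.54779773 -0.03512958  0.1589056 ] [1.00134303 0.03832355 1.73515499]
```

View pics/p6.png

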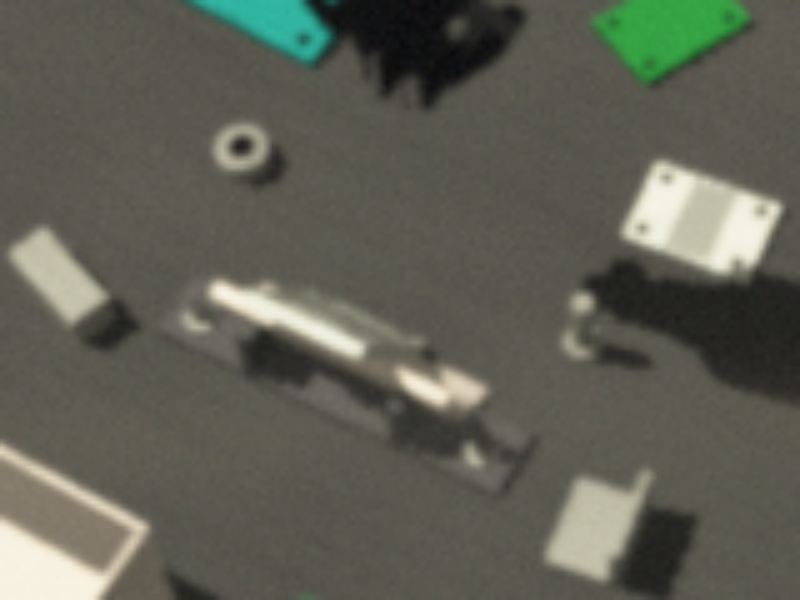

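The plate still leans on its own and the fingers are clear. I'll pass over it and come down behind.

```bash
python3 -m creep '{"linear":[[-3,0,0],[-6,0,0],[-9,0,0],[-12,0,0],[-13.7,0,0],[-13.7,0,0],[-13.7,0,2],[-13.7,0,4],[-13.7,0,4],[-13.7,0,4]],"spin":[0,0,0,0,0,0,0,0,0,0]}'; python3 -c "
from cell import *;camera('scene');print(read_state()['ee_pos'])"
```

```text
time: 7.08
ee_pos: [0.6792, -0.0303, 0.1111]
tool_rot: [-0.015, 1.0, 0.0, -0.002]
wrist_force: [0.6, 0.5, 0.7]
width: 0.0127
finger_force: 0.0
[ 0.68033972 -0.03043666  0.11252358]
```

```bash
python3 -m creep '{"linear":[[-0.8,0,0],[-0.8,0,1.5],[-0.8,0,3],[-0.8,0,4.4],[-0.8,0,4.4],[-0.8,0,4.4]],"spin":[0,0,0,0,0,0]}'; python3 -c "
from cell import *;camera('scene');print(read_state()['ee_pos'],read_state()['wrist_force'])"
```

```text
time: 7.63
ee_pos: [0.689, -0.0303, 0.0692]
tool_rot: [-0.015, 1.0, -0.0, 0.0]
wrist_force: [0.9, -0.1, 0.4]
width: 0.0127
finger_force: 0.0
[ 0.68968163 -0.03036312  0.06989584] [ 0.16761392 -0.53546636  0.53100682]
```

```bash
python3 -m creep '{"linear":[[1,0,0],[2,0,0],[3.2,0,0],[4.4,0,0],[5.6,0,0],[6.8,0,0],[8,0,0],[9.2,0,0],[10.4,0,0],[11.2,0,0]],"spin":[0,0,0,0,0,0,0,0,0,0]}'; python3 - <<'E'
from h import *
s=read_state();print(s['ee_pos'],s['wrist_force'])
cv2.imwrite("pics/p7.png",camera("scene")[:,:,::-1]);cv2.imwrite("pics/t7.png",camera("top")[:,:,::-1])
a=cv2.imread("pics/p7.png").astype(int)
m=((a.min(2)>150)).astype(np.uint8);m[:180]=0;m[285:]=0;m[:,:250]=0;m[:,370:]=0
n,l,st,c=cv2.connectedComponentsWithStats(m)
for i in range(1,n):
  if st[i,4]>30: print(st[i],c[i],onz(camera_model('scene'),c[i],.008))
E
```

```text
time: 8.52
ee_pos: [0.5772, -0.0337, 0.0701]
tool_rot: [-0.015, 1.0, -0.0, 0.001]
wrist_force: [0.3, -0.6, -0.9]
width: 0.0129
finger_force: 0.0
[ 0.57717266 -0.03371578  0.07014256] [ 0.26237117 -0.6211886  -0.87465076]
[335 213  31  23 440] [349.82954545 223.8       ] [[0.45667773 0.0889736  0.008     ]]
[274 216  40  30 498] [293.4437751  231.65662651] [[ 0.55460813 -0.03305993  0.008     ]]
[252 236  54  25 376] [279.10638298 248.20212766] [[ 0.61731279 -0.03967789  0.008     ]]
[323 277  14   8  87] [329.51724138 281.01149425] [[0.63447544 0.12518121 0.008     ]]
```

```bash
python3 -m creep '{"linear":[[0,0,-3],[0,0,-6],[0,0,-10],[3,0,-14],[7,0,-16],[11,0,-16],[15,0,-16],[19,0,-16],[22,0,-16],[22,0,-16]],"spin":[0,0,0,0,0,0,0,0,0,0]}'; python3 - <<'E'
from h import *
s=read_state();print(s['ee_pos'],s['wrist_force'])
for n,r in(("scene",(180,285,250,335)),("top",(190,300,325,400))):
  a=camera(n)[:,:,::-1];cv2.imwrite(f"pics/{n}8.png",a)
  m=(a.min(2)>130).astype(np.uint8);k=np.zeros_like(m);k[r[0]:r[1],r[2]:r[3]]=m[r[0]:r[1],r[2]:r[3]]
  q,l,st,c=cv2.connectedComponentsWithStats(k)
  for i in range(1,q):
    if st[i,4]>80:
      b=cv2.boxPoints(cv2.minAreaRect(np.argwhere(l==i)[:,::-1].astype(np.float32)));X=onz(camera_model(n),b,.008);print(n,st[i],X.mean(0),np.linalg.norm(X-np.roll(X,1,0),axis=1))
a=cv2.imread("pics/scene0.png").astype(int);b=cv2.imread("pics/scene8.png").astype(int)
print(np.abs(a-b)[200:290,210:262].mean(),np.abs(a-b)[225:300,318:350].mean())
E
```

```text
time: 9.45
ee_pos: [0.3513, -0.039, 0.2284]
tool_rot: [-0.014, 1.0, 0.0, -0.002]
wrist_force: [0.0, 0.5, -1.4]
width: 0.013
finger_force: 0.0
[ 0.35133969 -0.03901415  0.22843467] [ 0.0277554   0.47942195 -1.38694639]
scene [274 208  40  38 844] [ 0.53753637 -0.0413493   0.008     ] [0.07260714 0.11092489 0.07545711 0.1088027 ]
scene [252 236  55  25 397] [ 0.61680237 -0.0420247   0.008     ] [0.16161043 0.02340854 0.16297999 0.02259606]
scene [322 276  13   9  90] [0.63387527 0.12033365 0.008     ] [0.0226859  0.031175   0.02268392 0.03090626]
top [325 190  65  17 970] [ 0.61976629 -0.02936801  0.008     ] [0.03407379 0.14003668 0.03403257 0.13926071]
top [ 345  211   35   47 1525] [ 0.54040695 -0.0393976   0.008     ] [0.10234315 0.07177548 0.10230385 0.07057003]
4.076780626780627 4.121111111111111
```

```bash
python3 - <<'E'
import cv2,numpy as np
a=cv2.imread("pics/top0.png",0);b=cv2.imread("pics/top8.png",0)
print(a[222:272:3,360]);print(b[208:262:3,362])
from cell import *
s=read_state();print(s['time'])
E
```

```text
[191 227 228 228 227 180 179 180 181 184 179 231 231 232 232 234  97]
[100 186 232 231 231 231 232 232 231 231 231 231 230 230 230 230 232  98]
9.55
```

The band no longer shows, so the plate lies flat and upside down, with its centre about 65 mm before the foot line. The arm is clear and the bystanders are where they were.

```bash
python3 -c "
from cell import *;print(finish_job())"
```

```text
the job is handed in; nothing more can be done
None
```

The plate lies flat with its ground face down, its centre about 65 mm before the stop's foot line; the job was handed in at about 9.6 s, and no verdict was returned.

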